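# Stack the storage pots on their stands

## Robot

A 6-joint arm with a two-finger parallel gripper is mounted at the origin on a cart in front of the work surface, level with it; the furniture and walls round the work are solid. World frame = base frame: x ahead of the robot, y to its left, z up, the work surface at z = 0. Lengths are in m, angles in rad, forces in N, time in s.
With the tool pointing down it reaches from about 0.4 to 0.925 m from the base axis. Payload 12.5 kg.
Tool frame: the origin (TCP) lies at the very end of the fingers, on their centre line; the grasp point (between the pads) lies 19 mm behind it; z points along the fingers, y is the line along which they close (so a half turn about z gives the same grasp; the last joint's range is limited). The gripper opens to 95 mm and grips with 3 to 60 N. Pads are 20 mm wide; open, the fingers measure 119 mm over their backs; the gripper's body (75 mm by 180 mm) begins 59 mm behind the grasp point.
Start: joints at [1.239, 0.491, 1.559, -0, 1.092, -0.106], TCP at [0.14, 0.609, 0.215] pointing down, gripper open.
Joint ranges: [-3.1, 3.1], [-0.84, 2.19], [0.05, 2.79], [-1.13, 4.28], [0.06, 2.93], [-2.69, 2.69]. Speed limits (rad/s): [2.22, 2.22, 2.79, 3.14, 3.14, 3.14].

## Interface

Orientations are given as [roll, pitch, yaw] about the fixed x, y, z axes, in that order (R = Rz(yaw) Ry(pitch) Rx(roll)).
In Python, from plant import manip gives the robot as it stands.
- The arm moves only by the tool step_arm, never from a script. Its argument "moves" is a list of rows, each a list of 6 numbers: the shift along the tool's x, y, z in fractions of the full range, 1 being 0.75 m, then the turn, a rotation vector about the tool's x, y, z in fractions of the full range, 1 being 90 degrees. A call has 1 to 20 rows; each row is the pose to reach, as a shift and turn from the pose commanded when the call began, along the tool's axes at that moment; what a row does not reach only later rows make up. A row lasts 1/8 s, in which the tool goes at most 62.5 mm and 10.7 degrees, less where a joint would pass 70% of its speed; a pose out of reach is approached as far as the arm can. Shift and turn numbers lie between -1 and 1, and a call with a number outside is refused. A call with a gripper value outside its range is refused whole. "hand" is the closure, from 0 (fully open) to 1 (shut), set as the call begins (left out, the last holds). The fingers move at their own pace and stop on an object; the grip force is fixed at half the most. Time passes only in rows, so rows that repeat a pose let the fingers close. It gives the time, the measured TCP pose, the force, the opening and the grip force at its end, in the units of the state.
- manip.observe(): the state, without advancing time (a new reading comes with each control period).
- manip.snapshot(name): name is "scene" or "top" or "wrist"; returns a dict with "image" (420x560x3 uint8, blue, green, red), "mtx" (3x3 intrinsics, pixels), "k1" (the pictures are not rectified: a ray, as slopes to the right and down, at radius r is drawn at 1 + k1 r^2 times it, then the intrinsics apply), "rvec" (rotation vector, rad) and "tvec" (3), from world to camera coordinates, as OpenCV has them. Camera axes: x right, y down, z forward; pixel columns grow to the right and rows downward; lengths in m; the calibration is good to about 2 mm. A picture is of the moment at which its call begins. There is no depth.
- manip.finish_job(): hands the job in; it is judged then, once.
The state is a dict: "clock": time; "joint_pos": joint angles; "dq": joint speeds; "effort": joint torques, N m; "position": TCP position; "ee_rot": TCP orientation; "force": force on the tool from outside, world axes, zero at the start; "moment": the same for the moment, N m; "width": finger opening in m; "finger_force": force on a finger pad.
Only numpy, scipy, OpenCV 4.12 (cv2) and the standard library are available. Lean on these libraries where they do the work, as an engineer would, in place of code of your own. Each camera call takes 0.05 s, during which the arm holds its last target. There are 200 camera calls.

## Task

Put the set of lidded storage pots back on its two dark wooden stands as two upright stacks: the three round pots on the round stand, largest at the bottom, then the medium one, then the small one; the two square pots on the square stand, the large one below the small one. Each pot must sit flat inside the raised rim of the stand or lid beneath it. Leave the mug and the green carton where they are.

Things in the scene. Friction and masses are not known exactly. Their poses are not given: they have to be found in the camera images.
- round_large: large round storage pot, 66 mm in diameter, 44 mm tall, white stoneware with a thin steel band below the lid. Origin: centre of its underside, z up. Its lid has a flat top, 38 mm above the origin, sunk inside a raised rim that ends at 44 mm; inside the rim the sunk top is 58 mm across. About 0.25 kg. Upright on the worktop at the start.
- round_medium: medium round storage pot, 49 mm in diameter, 44 mm tall, white stoneware with a thin steel band below the lid. Origin: centre of its underside, z up. Its lid has a flat top, 38 mm above the origin, sunk inside a raised rim that ends at 44 mm; inside the rim the sunk top is 42 mm across. About 0.15 kg. Upright on the worktop at the start.
- round_small: small round storage pot, 33 mm in diameter, 44 mm tall, white stoneware with a thin steel band below the lid. Origin: centre of its underside, z up. Flat lid, no rim. About 0.08 kg. Upright on the worktop at the start.
- square_large: large square storage pot, 62 x 62 mm, 44 mm tall, white stoneware with a thin steel band below the lid. Origin: centre of its underside, z up; x and y are square to its sides. Its lid has a flat top, 38 mm above the origin, sunk inside a raised rim that ends at 44 mm; inside the rim the sunk top is 54 x 54 mm. About 0.25 kg. Upright on the worktop at the start, at any yaw.
- square_small: small square storage pot, 42 x 42 mm, 44 mm tall, white stoneware with a thin steel band below the lid. Origin: centre of its underside, z up. x and y are square to its sides. Flat lid, no rim. About 0.12 kg. Upright on the worktop at the start, at any yaw.
- round_stand: round stand of dark wood, 94 mm in diameter, fixed to the worktop (not the larger black disc, which is the kettle's base). Origin at the centre of its underside, on the worktop, z up. Its flat floor lies 10 mm above the origin and is 82 mm across inside a rim that rises to 15 mm.
- square_stand: square stand of dark wood, 90 x 90 mm, fixed to the worktop at any yaw; x and y are square to its sides. Origin at the centre of its underside, on the worktop, z up. Its flat floor lies 10 mm above the origin and is 78 x 78 mm inside a rim that rises to 15 mm.
- mug: white mug with dark stripes, 86 mm in diameter, 90 mm tall, with a handle, standing loose at the right of the pots. Origin at the centre of its underside. To be left alone.
- carton: green cardboard carton, 67 x 122 mm and 77 mm tall, standing loose behind the mug, to the right of the stands. Origin at the centre of its underside. To be left alone.
Not all that is in view belongs to the job. What is shaped like the square_stand but red is not meant.

How it is judged:
At the end, for the whole second after the job is handed in: Each large pot sits in its own stand (centres within 12.5 mm), each smaller pot in the lid of the next larger of its shape (within 9 mm, square 10.5 mm), every underside within 2.5 mm of the surface beneath it; all five upright to 0.06 rad and at rest (under 0.02 m/s, 0.2 rad/s) (z of round_large in the frame of round_stand between 0.0075 and 0.0125 m and horizontal distance between round_large and round_stand below 0.0125 m and z of round_medium in the frame of round_large between 0.0355 and 0.0405 m and horizontal distance between round_medium and round_large below 0.009 m and z of round_small in the frame of round_medium between 0.0355 and 0.0405 m and horizontal distance between round_small and round_medium below 0.009 m and z of square_large in the frame of square_stand between 0.0075 and 0.0125 m and horizontal distance between square_large and square_stand below 0.0125 m and z of square_small in the frame of square_large between 0.0355 and 0.0405 m and horizontal distance between square_small and square_large below 0.0105 m and angle between each of round_large, round_medium, round_small, square_large, square_small's own z axis and vertical below 0.06 rad and linear speed of each of round_large, round_medium, round_small, square_large, square_small below 0.02 m/s and angular speed of each of round_large, round_medium, round_small, square_large, square_small below 0.2 rad/s); the robot touches nothing.
It fails at once if the mug has been moved by more than 30 mm (distance of mug from where it was at the start of the episode above 0.03 m).
It fails at once if the green carton has been moved by more than 30 mm (distance of carton from where it was at the start of the episode above 0.03 m).
It also fails if it takes over 112 s, if anything falls off the work surface, if the arm or the gripper's body presses on something with over 40 N, if the wrist force passes 120 N, or if a joint passes its speed limit or range.

## Working session

There is one attempt and no reset: what is moved stays moved. The work goes in short steps, Python scripts to look and compute and a tool call to move; the robot and the scene stay as the last step left them, time stands still between calls to the robot, and variables do not carry over. Pictures are saved under pics/ and viewed, at most 14 in all, crops included, and the job is handed in when it is done.

Besides the shell and the picture viewer there is one more tool, called as name(argument=value, ...), one argument or row to a line, values as JSON. step_arm: Moves the arm, as the interface text tells. Its arguments: {"type":"object","properties":{"moves":{"type":"array","items":{"type":"array","items":{"type":"number"}}},"hand":{"type":"number"}},"required":["moves"]}

```bash
ls; mkdir -p pics; python3 - <<'E'
from plant import manip
import cv2
for n in("scene","top"):
    s=manip.snapshot(n); cv2.imwrite(f"pics/{n}0.png",s["image"]); print(n,s["mtx"].tolist(),s["k1"],s["rvec"],s["tvec"])
print(manip.observe())
E
```

```text
pics
scene [[382.6410821320191, 0.0, 281.7583984440628], [0.0, 382.6410821320191, 209.28253424314067], [0.0, 0.0, 1.0]] 0.018334500452846784 [ 2.20724777 -1.01137618  0.41983207] [-0.30133583  0.23854764  1.01424171]
top [[485.53887765314136, 0.0, 273.7888735152065], [0.0, 485.53887765314136, 197.7349734934125], [0.0, 0.0, 1.0]] -0.0671672581700667 [ 2.20622712 -2.18544063  0.01541703] [-0.02643929  0.43725757  1.30970272]
{'clock': 0.1, 'joint_pos': array([ 1.23942737e+00,  4.91496449e-01,  1.55937870e+00, -2.48087358e-05,
        1.09169920e+00, -1.05571954e-01]), 'dq': array([ 1.77709521e-03, -1.78401876e-03, -2.90681974e-03, -5.03056700e-05,
        2.34559531e-03,  1.01151446e-04]), 'effort': array([ 2.34998857e-03, -6.13626981e+01, -2.58606702e+01,  6.93843956e-02,
        4.70027269e-02,  1.59443200e-06]), 'position': array([0.13982481, 0.60894261, 0.21412532]), 'ee_rot': array([-3.14061411e+00, -8.15648804e-05,  2.91580706e+00]), 'force': array([-0.45406206, -0.01997055,  0.25751326]), 'moment': array([-0.0383789 ,  0.0644491 , -0.01648049]), 'finger_force': 0.0, 'width': 0.0951035382549198}
```

View pics/scene0.png

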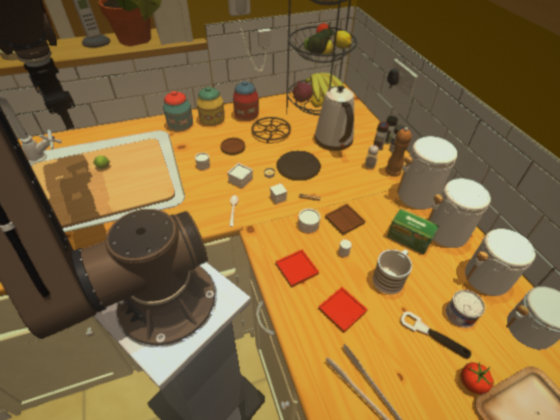

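View pics/top0.png

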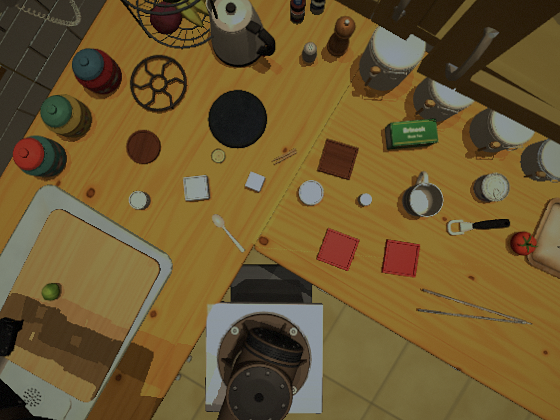

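The top view shows the round stand at (143,147), square stand (338,158), round_large (311,193), round_medium (139,200), round_small (366,200), square_large (196,188), square_small (255,182), mug (424,200) and carton (413,133). Next I segment and cast rays.

```bash
cat > h.py <<'E'
import numpy as np, cv2
from plant import manip
def ray(s,uv):
    K=s["mtx"]; d=np.array([s["k1"],0,0,0,0],float)
    uv=np.asarray(uv,float).reshape(-1,1,2)
    n=cv2.undistortPoints(uv,K,d).reshape(-1,2)
    R,_=cv2.Rodrigues(np.asarray(s["rvec"],float)); t=np.asarray(s["tvec"],float).ravel()
    return -R.T@t, np.c_[n,np.ones(len(n))]@R
def onplane(s,uv,z):
    c,d=ray(s,uv); return c+d*((z-c[2])/d[:,2])[:,None]
def proj(s,P):
    return cv2.projectPoints(np.asarray(P,float).reshape(-1,3),np.asarray(s["rvec"],float),np.asarray(s["tvec"],float),s["mtx"],np.array([s["k1"],0,0,0,0],float))[0].reshape(-1,2)
E
python3 - <<'E'
from h import *
s=manip.snapshot("top"); im=s["image"]; print("cam",ray(s,[[280,210]])[0])
hsv=cv2.cvtColor(im,cv2.COLOR_BGR2HSV)
seeds=dict(rl=(311,193),rm=(139,200),rs=(366,200),sl=(196,188),ss=(255,182),rstand=(143,147),sstand=(338,158),mug=(424,200),carton=(413,133))
for n,(u,v) in seeds.items():
    if n in("rstand","sstand"): m=((hsv[...,2]<120)).astype(np.uint8); z=.015
    elif n=="carton": m=((hsv[...,0]>35)&(hsv[...,0]<90)&(hsv[...,1]>60)).astype(np.uint8);z=.077
    else: m=((hsv[...,1]<90)&(hsv[...,2]>70)).astype(np.uint8); z=.044
    m=cv2.morphologyEx(m,cv2.MORPH_CLOSE,np.ones((3,3)))
    w=np.zeros_like(m); r=28; w[v-r:v+r,u-r:u+r]=m[v-r:v+r,u-r:u+r]
    cs,_=cv2.findContours(w,cv2.RETR_EXTERNAL,cv2.CHAIN_APPROX_NONE)
    c=max(cs,key=cv2.contourArea)
    P=onplane(s,c.reshape(-1,2),z)[:,:2].astype(np.float32)
    (cx,cy),wh,a=cv2.minAreaRect((P*1000))
    print(n,np.round([cx,cy],1),np.round(wh,1),round(a,1),"circ",np.round(cv2.minEnclosingCircle(P*1000)[0],1))
o=im[90:250,80:480]; 
cv2.imwrite("pics/crop0.png",cv2.resize(o,None,fx=2,fy=2,interpolation=cv2.INTER_CUBIC))
E
```

```text
cam [ 0.39472441 -0.04690035  1.32257606]
rl [ 452.3 -120.9] [63.3 63.2] 0.5 circ [ 451.7 -120.1]
rm [428.3 338.6] [45.3 48.8] 0.6 circ [428.3 339.3]
rs [ 435.2 -264.5] [31.6 29. ] 0.2 circ [ 435.  -264.5]
sl [461.4 184.9] [63.7 63.7] 6.7 circ [461.6 184.8]
ss [479.5  27.8] [43.2 42.7] 68.8 circ [478.7  28.4]
rstand [572.8 336.6] [93.5 94.7] 0.3 circ [573.7 336.6]
sstand [ 544.1 -193.2] [93.3 95.3] 73.8 circ [ 544.8 -192.2]
mug [ 442.5 -418.7] [107.   89.8] 39.4 circ [ 449.6 -420.3]
carton [ 605.2 -377.6] [ 68.3 135.1] 6.4 circ [ 605.8 -376.6]
```

View pics/crop0.png

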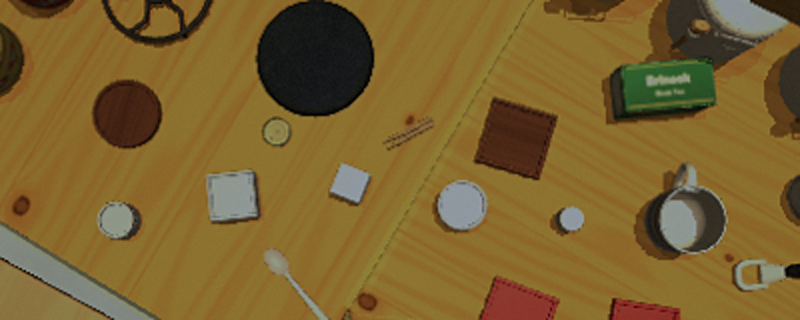

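Sizes match what was given, so the measurements hold. Now I move over the left group, with the tool turned to yaw 90° (tool x = world y, tool y = world x, tool z = down), and check with the wrist camera.

Units first: shifts go in shares of 0.75 m and turns go in shares of 90 degrees. So -0.3 m / 0.75 = -0.4, -0.21 m / 0.75 = -0.28, 77 degrees / 90 = 0.8556.

step_arm(
  moves=[
    [-0.4,-0.28,0,0,0,0.8556],
    [-0.4,-0.28,0,0,0,0.8556],
    [-0.4,-0.28,0,0,0,0.8556],
    [-0.4,-0.28,0,0,0,0.8556],
    [-0.4,-0.28,0,0,0,0.8556],
    [-0.4,-0.28,0,0,0,0.8556],
    [-0.4,-0.28,0,0,0,0.8556],
    [-0.4,-0.28,0,0,0,0.8556],
    [-0.4,-0.28,0,0,0,0.8556],
    [-0.4,-0.28,0,0,0,0.8556],
    [-0.4,-0.28,0,0,0,0.8556],
    [-0.4,-0.28,0,0,0,0.8556],
  ],
  hand=0,
)

```text
clock: 1.65
position: [0.3851, 0.3375, 0.2146]
ee_rot: [3.142, -0.0, 1.573]
force: [-0.4, -0.3, -0.6]
width: 0.0951
finger_force: 0.0
```

```bash
python3 - <<'E'
from h import *
s=manip.snapshot("wrist"); cv2.imwrite("pics/w1.png",s["image"]); o=manip.observe(); print(o["position"],np.degrees(o["ee_rot"]),o["joint_pos"])
print(ray(s,[[280,210]]))
K=dict(rm=(.428,.339,.044),sl=(.461,.185,.044),rst=(.573,.337,.015),ss=(.479,.028,.044))
for k,p in K.items(): print(k,proj(s,[p]))
E
```

```text
[0.38515808 0.33745667 0.2146353 ] [ 1.79999266e+02 -3.72356647e-03  9.01098637e+01] [5.90407180e-01 3.31170816e-01 1.83162825e+00 5.65697237e-05
 9.78746856e-01 5.88458129e-01]
(array([0.384527  , 0.41639792, 0.38511666]), array([[ 0.00626558, -0.27996103, -0.9600183 ]]))
rm [[321.40316799 188.84891413]]
sl [[345.79419133 323.10482478]]
rst [[452.06181152 185.02513635]]
ss [[353.00958318 432.25766376]]
```

View pics/w1.png

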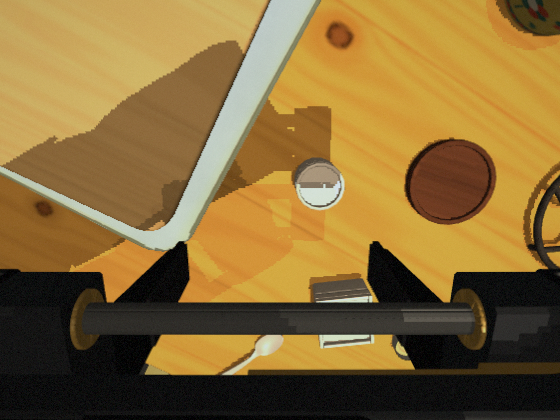

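The wrist view shows round_medium's lid at (322,190) and the round stand at (451,182), both matching the projected positions to ~3 px. I refine the stand and move over round_large.

```bash
python3 - <<'E'
from h import *
s=manip.snapshot("wrist"); im=s["image"]
hsv=cv2.cvtColor(im,cv2.COLOR_BGR2HSV)
m=(hsv[...,2]<150).astype(np.uint8); w=np.zeros_like(m); w[130:230,395:505]=m[130:230,395:505]
c=max(cv2.findContours(w,cv2.RETR_EXTERNAL,cv2.CHAIN_APPROX_NONE)[0],key=cv2.contourArea)
P=onplane(s,c.reshape(-1,2),.015)[:,:2].astype(np.float32)*1000
print(cv2.minEnclosingCircle(P),cv2.fitEllipse(P))
E
```

```text
((570.0359497070312, 340.6644592285156), 49.94091033935547) ((570.0159301757812, 340.12451171875), (92.56595611572266, 99.03443145751953), 67.55899810791016)
```

Scaled: -0.5 m / 0.75 = -0.6667, -0.38 m / 0.75 = -0.5067.

step_arm(
  moves=[
    [-0.08,0.09,0,0,0,0],
    [-0.16,0.09,0,0,0,0],
    [-0.5067,0.09,0,0,0,0],
    [-0.5067,0.09,0,0,0,0],
    [-0.5067,0.09,0,0,0,0],
    [-0.6667,0.09,0,0,0,0],
    [-0.6667,0.09,0,0,0,0],
    [-0.6667,0.09,0,0,0,0],
    [-0.6667,0.09,0,0,0,0],
    [-0.6667,0.09,0,0,0,0],
    [-0.6667,0.09,0,0,0,0],
    [-0.6667,0.09,0,0,0,0],
    [-0.6667,0.09,0,0,0,0],
  ],
)

```text
clock: 3.38
position: [0.4534, -0.1618, 0.2147]
ee_rot: [3.141, -0.0, 1.573]
force: [0.0, -0.8, 0.7]
width: 0.095
finger_force: 0.0
```

```bash
python3 - <<'E'
from h import *
s=manip.snapshot("wrist"); cv2.imwrite("pics/w2.png",s["image"]); o=manip.observe(); print(o["position"],np.degrees(o["ee_rot"]),o["joint_pos"])
K=dict(rl=(.452,-.1205,.044),sst=(.544,-.193,.015),rs=(.435,-.2645,.044),ss=(.479,.028,.044))
for k,p in K.items(): print(k,proj(s,[p]))
E
```

```text
[ 0.4534524  -0.16195248  0.2147215 ] [ 1.79988356e+02 -7.59224171e-04  9.01299044e+01] [-4.80387829e-01  2.87697837e-01  1.89958559e+00  1.30003818e-04
  9.54135373e-01 -4.82730261e-01]
rl [[277.02192739 148.51010319]]
sst [[360.30028674 212.01062582]]
rs [[261.08761847 282.8545366 ]]
ss [[308.93426272 -26.67834035]]
```

View pics/w2.png

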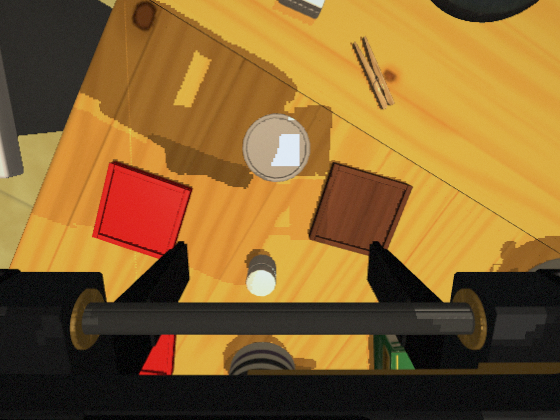

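The wrist view shows round_large at (277,148), the square stand at (360,209) and round_small at (261,281), all agreeing with the predictions. Now I pick round_large.

Scaled: 0.2 m / 0.75 = 0.2667, -0.001 m / 0.75 = -0.0013.

step_arm(
  moves=[
    [0.0553,-0.0013,0.0533,0,0,0],
    [0.0553,-0.0013,0.12,0,0,0],
    [0.0553,-0.0013,0.1733,0,0,0],
    [0.0553,-0.0013,0.2133,0,0,0],
    [0.0553,-0.0013,0.24,0,0,0],
    [0.0553,-0.0013,0.26,0,0,0],
    [0.0553,-0.0013,0.2667,0,0,0],
    [0.0553,-0.0013,0.2667,0,0,0],
    [0.0553,-0.0013,0.2667,0,0,0],
  ],
)

```text
clock: 4.55
position: [0.4526, -0.1211, 0.0152]
ee_rot: [3.141, 0.0, 1.572]
force: [-0.1, -0.4, 0.8]
width: 0.0954
finger_force: 0.0
```

step_arm(
  moves=[
    [0,0,0,0,0,0],
    [0,0,0,0,0,0],
    [0,0,0,0,0,0],
    [0,0,0,0,0,0],
    [0,0,0,0,0,0],
    [0,0,0,0,0,0],
    [0,0,0,0,0,0],
    [0,0,0,0,0,0],
  ],
  hand=1,
)

```text
clock: 5.55
position: [0.4523, -0.1211, 0.0147]
ee_rot: [3.142, -0.0, 1.572]
force: [-1.6, 0.4, 5.6]
width: 0.0657
finger_force: 30.0
```

Scaled: 0.459 m / 0.75 = 0.612, 0.12 m / 0.75 = 0.16.

step_arm(
  moves=[
    [0,0,-0.0533,0,0,0],
    [0,0,-0.12,0,0,0],
    [0.0667,0.0267,-0.1467,0,0,0],
    [0.1467,0.0533,-0.1467,0,0,0],
    [0.2133,0.08,-0.1467,0,0,0],
    [0.28,0.1067,-0.1467,0,0,0],
    [0.3467,0.1333,-0.1467,0,0,0],
    [0.4133,0.16,-0.1467,0,0,0],
    [0.48,0.1613,-0.1467,0,0,0],
    [0.5467,0.1613,-0.1467,0,0,0],
    [0.5867,0.1613,-0.1467,0,0,0],
    [0.612,0.1613,-0.1467,0,0,0],
    [0.612,0.1613,-0.12,0,0,0],
    [0.612,0.1613,-0.08,0,0,0],
    [0.612,0.1613,-0.0467,0,0,0],
    [0.612,0.1613,-0.0267,0,0,0],
    [0.612,0.1613,-0.0267,0,0,0],
    [0.612,0.1613,-0.0267,0,0,0],
  ],
)

```text
clock: 7.8
position: [0.5733, 0.3381, 0.0355]
ee_rot: [3.14, -0.001, 1.572]
force: [0.0, -1.0, -1.5]
width: 0.0655
finger_force: 30.0
```

```bash
python3 - <<'E'
from h import *
o=manip.observe(); print(o["position"],np.degrees(o["ee_rot"]),o["width"],o["force"])
s=manip.snapshot("wrist"); cv2.imwrite("pics/w3.png",s["image"]); 
E
```

```text
[0.57326794 0.33813205 0.03550738] [ 1.79937233e+02 -3.29418097e-02  9.00529381e+01] 0.06552636087291108 [ 0.0496888  -0.98362377 -1.51987439]
```

View pics/w3.png

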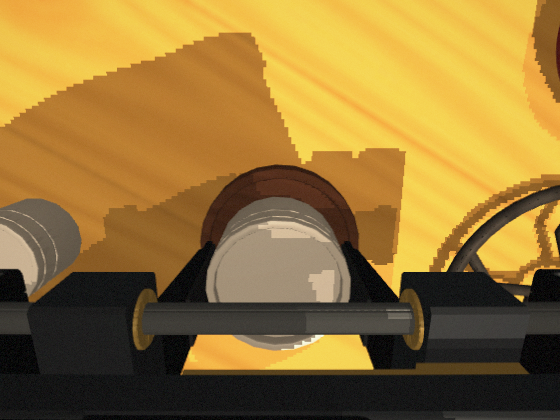

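The view shows the pot over the stand: stand centre column ~280, pot ~278, pot base inside the rim. Lowering and releasing.

Scaled: 0.0105 m / 0.75 = 0.014, 0.01 m / 0.75 = 0.0133.

step_arm(
  moves=[
    [0,0,0.0053,0,0,0],
    [0,0,0.0107,0,0,0],
    [0,0,0.0133,0,0,0],
    [0,0,0.014,0,0,0],
    [0,0,0.014,0,0,0],
  ],
)

```text
clock: 8.48
position: [0.5727, 0.338, 0.0251]
ee_rot: [3.141, -0.0, 1.572]
force: [-4.6, -2.6, 8.5]
width: 0.0654
finger_force: 30.0
```

Scaled: -0.19 m / 0.75 = -0.2533, -0.14 m / 0.75 = -0.1867.

step_arm(
  moves=[
    [0,0,0,0,0,0],
    [0,0,0,0,0,0],
    [0,0,0,0,0,0],
    [0,0,0,0,0,0],
    [0,0,0,0,0,0],
    [0,0,-0.04,0,0,0],
    [0,0,-0.0933,0,0,0],
    [0,0,-0.16,0,0,0],
    [-0.08,-0.16,-0.2533,0,0,0],
    [-0.08,-0.1867,-0.2533,0,0,0],
    [-0.08,-0.1867,-0.2533,0,0,0],
    [-0.08,-0.1867,-0.2533,0,0,0],
    [-0.08,-0.1867,-0.2533,0,0,0],
  ],
  hand=0,
)

```text
clock: 10.1
position: [0.4335, 0.2781, 0.2142]
ee_rot: [3.141, -0.0, 1.572]
force: [0.5, -1.0, -0.6]
width: 0.095
finger_force: 0.0
```

```bash
python3 - <<'E'
from h import *
o=manip.observe(); print(o["position"],np.degrees(o["ee_rot"]),o["force"])
s=manip.snapshot("wrist"); cv2.imwrite("pics/w4.png",s["image"]); 
for k,p in dict(rl=(.573,.338,.054),stand=(.573,.338,.015),rm=(.428,.339,.044)).items():
    a=np.arange(0,2*np.pi,np.pi/2); r=dict(rl=.033,stand=.047,rm=.0245)[k]
    print(k,np.round(proj(s,[p])),np.round(proj(s,np.c_[p[0]+r*np.cos(a),p[1]+r*np.sin(a),a*0+p[2]])).tolist())
E
```

```text
[0.43351575 0.27811219 0.21422358] [ 1.79949861e+02 -2.48447559e-02  9.00607554e+01] [ 0.52295757 -1.04572099 -0.63152215]
rl [[429. 130.]] [[465.0, 130.0], [433.0, 92.0], [394.0, 130.0], [425.0, 165.0]]
stand [[413. 128.]] [[459.0, 128.0], [418.0, 79.0], [368.0, 128.0], [409.0, 173.0]]
rm [[273. 128.]] [[298.0, 128.0], [272.0, 101.0], [247.0, 128.0], [273.0, 154.0]]
```

View pics/w4.png

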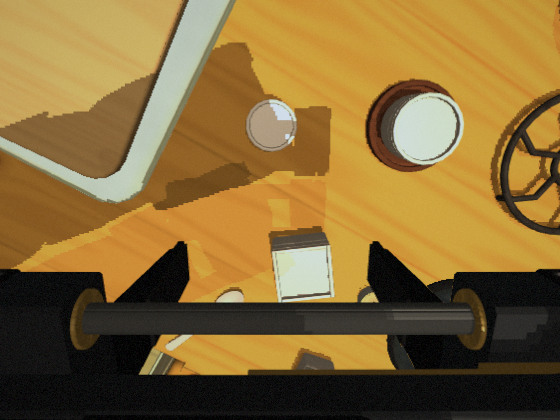

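round_large sits in the stand: its lid at (428,130) spans columns 394–463, as predicted. round_medium is at about (271,125), so I fit it for exact y.

```bash
python3 - <<'E'
from h import *
s=manip.snapshot("wrist"); im=s["image"]; hsv=cv2.cvtColor(im,cv2.COLOR_BGR2HSV)
m=(hsv[...,1]<95).astype(np.uint8)
for n,(u,v),r,z in(("rm",(271,125),32,.044),("rl",(428,130),45,.054)):
    w=np.zeros_like(m); w[v-r:v+r,u-r:u+r]=m[v-r:v+r,u-r:u+r]; w=cv2.morphologyEx(w,cv2.MORPH_OPEN,np.ones((3,3)))
    c=max(cv2.findContours(w,cv2.RETR_EXTERNAL,cv2.CHAIN_APPROX_NONE)[0],key=cv2.contourArea)
    print(n,cv2.boundingRect(c)); P=onplane(s,c.reshape(-1,2),z)[:,:2].astype(np.float32)*1000
    print(cv2.minEnclosingCircle(P),cv2.fitEllipse(P))
E
```

```text
rm (246, 99, 50, 52)
((426.6769104003906, 341.3233947753906), 24.324182510375977) ((426.4253234863281, 341.46038818359375), (46.97537612915039, 47.43464660644531), 142.84689331054688)
rl (383, 92, 81, 73)
((566.4035034179688, 340.5105285644531), 38.27814865112305) ((566.981689453125, 339.2861328125), (64.74559783935547, 76.07479095458984), 80.92440795898438)
```

Scaled: 0.1995 m / 0.75 = 0.266, 0.199 m / 0.75 = 0.2653.

step_arm(
  moves=[
    [0.0667,-0.0093,0,0,0,0],
    [0.0847,-0.0093,0.0667,0,0,0],
    [0.0847,-0.0093,0.1333,0,0,0],
    [0.0847,-0.0093,0.2,0,0,0],
    [0.0847,-0.0093,0.24,0,0,0],
    [0.0847,-0.0093,0.26,0,0,0],
    [0.0847,-0.0093,0.2653,0,0,0],
    [0.0847,-0.0093,0.266,0,0,0],
    [0.0847,-0.0093,0.266,0,0,0],
  ],
)

```text
clock: 11.32
position: [0.4262, 0.3417, 0.0156]
ee_rot: [3.14, -0.001, 1.572]
force: [0.5, 0.3, 0.4]
width: 0.0949
finger_force: 0.0
```

step_arm(
  moves=[
    [0,0,0,0,0,0],
    [0,0,0,0,0,0],
    [0,0,0,0,0,0],
    [0,0,0,0,0,0],
    [0,0,0,0,0,0],
    [0,0,0,0,0,0],
    [0,0,0,0,0,0],
    [0,0,0,0,0,0],
    [0,0,0,0,0,0],
  ],
  hand=1,
)

```text
clock: 12.45
position: [0.4258, 0.3414, 0.0146]
ee_rot: [3.142, -0.0, 1.572]
force: [-0.1, 0.8, -0.7]
width: 0.0486
finger_force: 30.0
```

Scaled: 0.147 m / 0.75 = 0.196, 0.135 m / 0.75 = 0.18.

step_arm(
  moves=[
    [0,0,-0.0667,0,0,0],
    [0,0,-0.1333,0,0,0],
    [-0.0047,0.0667,-0.1467,0,0,0],
    [-0.0047,0.1333,-0.1467,0,0,0],
    [-0.0047,0.18,-0.1467,0,0,0],
    [-0.0047,0.196,-0.1467,0,0,0],
    [-0.0047,0.196,-0.12,0,0,0],
    [-0.0047,0.196,-0.0933,0,0,0],
    [-0.0047,0.196,-0.08,0,0,0],
    [-0.0047,0.196,-0.08,0,0,0],
    [-0.0047,0.196,-0.08,0,0,0],
  ],
)

```text
clock: 13.82
position: [0.5729, 0.3383, 0.0754]
ee_rot: [3.141, -0.0, 1.572]
force: [-0.5, -0.5, -0.5]
width: 0.0489
finger_force: 30.0
```

```bash
python3 - <<'E'
from h import *
o=manip.observe(); print(o["position"],o["ee_rot"],o["force"])
s=manip.snapshot("wrist"); cv2.imwrite("pics/w5.png",s["image"][130:400,130:430])
E
```

```text
[0.5728786  0.3382994  0.07539188] [ 3.14079538e+00 -4.83180621e-04  1.57210029e+00] [-0.45749849 -0.4514885  -0.47572784]
```

View pics/w5.png

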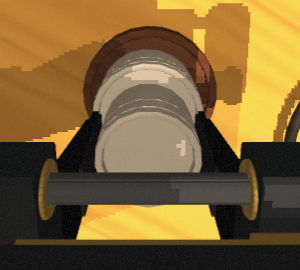

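The medium pot is centred above the large lid (crop: pots at columns ~149–150). Lowering and releasing.

Scaled: 0.0125 m / 0.75 = 0.0167, 0.012 m / 0.75 = 0.016.

step_arm(
  moves=[
    [0,0,0.0067,0,0,0],
    [0,0,0.012,0,0,0],
    [0,0,0.016,0,0,0],
    [0,0,0.0167,0,0,0],
    [0,0,0.0167,0,0,0],
    [0,0,0.0167,0,0,0],
  ],
)

```text
clock: 14.62
position: [0.5728, 0.3381, 0.0627]
ee_rot: [3.141, -0.0, 1.572]
force: [-1.4, -2.0, 5.8]
width: 0.0486
finger_force: 30.0
```

Scaled: -0.15 m / 0.75 = -0.2, -0.12 m / 0.75 = -0.16.

step_arm(
  moves=[
    [0,0,0,0,0,0],
    [0,0,0,0,0,0],
    [0,0,0,0,0,0],
    [0,0,0,0,0,0],
    [0,0,0,0,0,0],
    [0,0,-0.04,0,0,0],
    [0,0,-0.0933,0,0,0],
    [0,0,-0.16,0,0,0],
    [-0.0667,-0.0533,-0.2,0,0,0],
    [-0.1333,-0.1067,-0.2,0,0,0],
    [-0.1333,-0.1067,-0.2,0,0,0],
    [-0.1333,-0.1067,-0.2,0,0,0],
  ],
  hand=0,
)

```text
clock: 16.12
position: [0.4933, 0.2379, 0.2127]
ee_rot: [3.14, -0.001, 1.571]
force: [-0.4, 0.3, -0.6]
width: 0.0949
finger_force: 0.0
```

```bash
python3 - <<'E'
from h import *
o=manip.observe(); print(o["position"],np.degrees(o["ee_rot"]),o["force"])
s=manip.snapshot("wrist"); cv2.imwrite("pics/w6.png",s["image"]); 
for k,p in dict(rl=(.573,.338,.054),rm=(.573,.338,.092)).items():
    a=np.arange(0,2*np.pi,np.pi/2); r=dict(rl=.033,stand=.047,rm=.0245)[k]
    print(k,np.round(proj(s,[p])),np.round(proj(s,np.c_[p[0]+r*np.cos(a),p[1]+r*np.sin(a),a*0+p[2]])).tolist())
E
```

```text
[0.49332883 0.23789008 0.21266455] [ 1.79931400e+02 -3.36162627e-02  9.00177843e+01] [-0.39554281  0.32362252 -0.60410909]
rl [[368.  84.]] [[405.0, 84.0], [371.0, 43.0], [331.0, 83.0], [365.0, 122.0]]
rm [[380.  80.]] [[411.0, 80.0], [382.0, 46.0], [349.0, 80.0], [378.0, 113.0]]
```

View pics/w6.png

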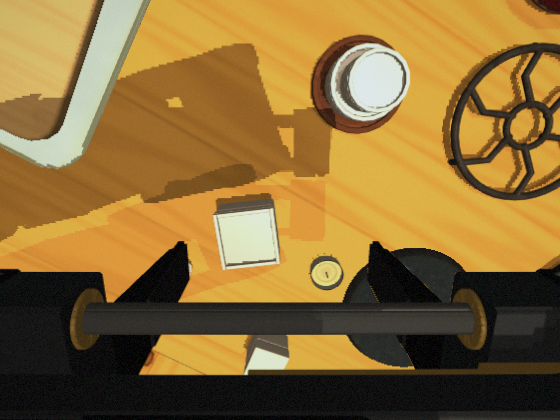

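round_medium sits on the stack at (378,80), as predicted (380,80). square_large's lid is at about (247,238); I measure its pose.

```bash
python3 - <<'E'
from h import *
s=manip.snapshot("wrist"); im=s["image"]; hsv=cv2.cvtColor(im,cv2.COLOR_BGR2HSV)
m=((hsv[...,1]<95)&(hsv[...,2]>150)).astype(np.uint8)
u,v,r=247,238,45
w=np.zeros_like(m); w[v-r:v+r,u-r:u+r]=m[v-r:v+r,u-r:u+r]
w=cv2.morphologyEx(cv2.morphologyEx(w,cv2.MORPH_CLOSE,np.ones((5,5))),cv2.MORPH_OPEN,np.ones((5,5)))
c=max(cv2.findContours(w,cv2.RETR_EXTERNAL,cv2.CHAIN_APPROX_NONE)[0],key=cv2.contourArea)
P=onplane(s,c.reshape(-1,2),.044)[:,:2].astype(np.float32)*1000
print(cv2.boundingRect(c),cv2.minAreaRect(P))
E
```

```text
(213, 209, 66, 61) ((460.57818603515625, 186.23402404785156), (62.12261962890625, 61.297264099121094), 6.8182244300842285)
```

Scaled: 0.198 m / 0.75 = 0.264, 0.193 m / 0.75 = 0.2573, -6.8 degrees / 90 = -0.0756.

step_arm(
  moves=[
    [-0.0687,-0.0433,0,0,0,-0.0756],
    [-0.0687,-0.0433,0.0667,0,0,-0.0756],
    [-0.0687,-0.0433,0.1333,0,0,-0.0756],
    [-0.0687,-0.0433,0.2,0,0,-0.0756],
    [-0.0687,-0.0433,0.24,0,0,-0.0756],
    [-0.0687,-0.0433,0.2573,0,0,-0.0756],
    [-0.0687,-0.0433,0.264,0,0,-0.0756],
    [-0.0687,-0.0433,0.264,0,0,-0.0756],
    [-0.0687,-0.0433,0.264,0,0,-0.0756],
  ],
)

```text
clock: 17.35
position: [0.461, 0.1866, 0.015]
ee_rot: [3.14, -0.0, 1.691]
force: [-0.2, -0.0, 0.4]
width: 0.095
finger_force: 0.0
```

step_arm(
  moves=[
    [0,0,0,0,0,0],
    [0,0,0,0,0,0],
    [0,0,0,0,0,0],
    [0,0,0,0,0,0],
    [0,0,0,0,0,0],
    [0,0,0,0,0,0],
    [0,0,0,0,0,0],
    [0,0,0,0,0,0],
  ],
  hand=1,
)

```text
clock: 18.35
position: [0.4605, 0.1864, 0.0142]
ee_rot: [3.141, -0.0, 1.691]
force: [-0.2, -0.6, 2.8]
width: 0.0617
finger_force: 30.0
```

Scaled: -0.12 m / 0.75 = -0.16, -0.1 m / 0.75 = -0.1333, 6.8 degrees / 90 = 0.0756.

step_arm(
  moves=[
    [0,0,-0.0667,0,0,0.0756],
    [0,0,-0.1333,0,0,0.0756],
    [0,0,-0.16,0,0,0.0756],
    [0,0,-0.16,0,0,0.0756],
    [0,0,-0.16,0,0,0.0756],
  ],
)

```text
clock: 18.98
position: [0.4598, 0.1862, 0.133]
ee_rot: [-3.14, 0.0, 1.572]
force: [0.2, -0.7, -1.7]
width: 0.0621
finger_force: 30.0
```

Scaled: -0.379 m / 0.75 = -0.5053, 0.084 m / 0.75 = 0.112, 16.2 degrees / 90 = 0.18.

step_arm(
  moves=[
    [-0.0667,0.0133,0,0,0,0.0556],
    [-0.1333,0.0267,0,0,0,0.1111],
    [-0.2,0.04,0,0,0,0.18],
    [-0.2667,0.0533,0,0,0,0.18],
    [-0.3333,0.08,0,0,0,0.18],
    [-0.4,0.0933,0,0,0,0.18],
    [-0.4533,0.1067,0,0,0,0.18],
    [-0.4933,0.112,0,0,0,0.18],
    [-0.5053,0.112,0,0,0,0.18],
    [-0.5053,0.112,0,0,0,0.18],
    [-0.5053,0.112,0.0533,0,0,0.18],
    [-0.5053,0.112,0.0933,0,0,0.18],
    [-0.5053,0.112,0.12,0,0,0.18],
    [-0.5053,0.112,0.128,0,0,0.18],
    [-0.5053,0.112,0.128,0,0,0.18],
    [-0.5053,0.112,0.128,0,0,0.18],
  ],
)

```text
clock: 20.98
position: [0.5453, -0.1923, 0.039]
ee_rot: [3.14, 0.0, 1.29]
force: [-0.3, 0.6, -2.2]
width: 0.0621
finger_force: 30.0
```

```bash
python3 - <<'E'
from h import *
o=manip.observe(); print(o["position"],np.degrees(o["ee_rot"]),o["force"])
s=manip.snapshot("wrist"); cv2.imwrite("pics/w7.png",s["image"])
E
```

```text
[ 0.54525787 -0.19232607  0.03895338] [1.79930242e+02 6.20699947e-03 7.38859842e+01] [-0.26120654  0.59848868 -2.20798565]
```

View pics/w7.png

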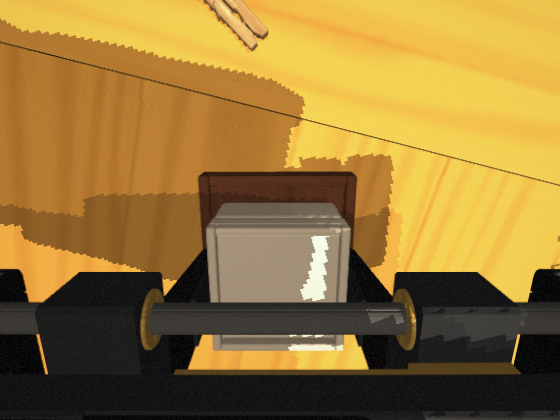

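The view shows the pot parallel to the stand (stand columns 200–356, pot base centre ~280). Lowering and releasing, then up to look at round_small.

Scaled: 0.0148 m / 0.75 = 0.0197, -0.001 m / 0.75 = -0.0013.

step_arm(
  moves=[
    [0,-0.0013,0.008,0,0,0],
    [0,-0.0013,0.0147,0,0,0],
    [0,-0.0013,0.0187,0,0,0],
    [0,-0.0013,0.0197,0,0,0],
    [0,-0.0013,0.0197,0,0,0],
    [0,-0.0013,0.0197,0,0,0],
  ],
)

```text
clock: 21.78
position: [0.5437, -0.1922, 0.0241]
ee_rot: [-3.141, -0.0, 1.289]
force: [-5.4, 1.5, 11.7]
width: 0.0618
finger_force: 30.0
```

Scaled: -0.19 m / 0.75 = -0.2533, -0.18 m / 0.75 = -0.24, -16.2 degrees / 90 = -0.18.

step_arm(
  moves=[
    [0,0,0,0,0,0],
    [0,0,0,0,0,0],
    [0,0,0,0,0,0],
    [0,0,0,0,0,0],
    [0,0,0,0,0,0],
    [0,0,-0.04,0,0,0],
    [0,0,-0.0933,0,0,0],
    [0,0,-0.16,0,0,-0.18],
    [0,0,-0.24,0,0,-0.18],
    [-0.1133,-0.1333,-0.2533,0,0,-0.18],
    [-0.1133,-0.1333,-0.2533,0,0,-0.18],
    [-0.1133,-0.1333,-0.2533,0,0,-0.18],
    [-0.1133,-0.1333,-0.2533,0,0,-0.18],
    [-0.1133,-0.1333,-0.2533,0,0,-0.18],
  ],
  hand=0,
)

```text
clock: 23.52
position: [0.4251, -0.2458, 0.2131]
ee_rot: [3.141, -0.0, 1.573]
force: [0.2, 0.7, 0.1]
width: 0.0951
finger_force: 0.0
```

```bash
python3 - <<'E'
from h import *
o=manip.observe(); print(o["position"],np.degrees(o["ee_rot"]),o["force"])
s=manip.snapshot("wrist"); cv2.imwrite("pics/w8.png",s["image"])
q=o["position"]
print("sl",proj(s,[(.544,-.192,.054),(.544,-.192,.015)]).round(),"rs",proj(s,[(.435,-.2645,.044)]).round())
im=s["image"]; hsv=cv2.cvtColor(im,cv2.COLOR_BGR2HSV)
m=((hsv[...,1]<95)).astype(np.uint8)
for (p,z,r) in (((.435,-.2645,.044),.044,.03),((.544,-.192,.054),.054,.055)):
    pts=proj(s,[p,(p[0]+r,p[1],p[2])]); u,v=pts[0].astype(int); R=int(pts[1,0]-pts[0,0])
    w=np.zeros_like(m); a,b=max(v-R,0),max(u-R,0); w[a:v+R,b:u+R]=m[a:v+R,b:u+R]
    cs=cv2.findContours(w,cv2.RETR_EXTERNAL,cv2.CHAIN_APPROX_NONE)[0]
    if not cs: continue
    c=max(cs,key=cv2.contourArea); P=onplane(s,c.reshape(-1,2),z)[:,:2].astype(np.float32)*1000
    print(cv2.boundingRect(c),cv2.minAreaRect(P),cv2.minEnclosingCircle(P))
E
```

```text
[ 0.42509555 -0.24580519  0.2131064 ] [ 1.79994307e+02 -1.06435549e-02  9.01071969e+01] [0.22818876 0.68003101 0.11602264]
sl [[407. 137.]
 [394. 134.]] rs [[288. 209.]]
(272, 186, 32, 38) ((434.31011962890625, -260.4451904296875), (31.335071563720703, 38.615718841552734), 0.09925782680511475) ((433.3309326171875, -260.44696044921875), 19.861995697021484)
(355, 95, 94, 83) ((537.7548217773438, -191.48086547851562), (62.40150833129883, 71.47940063476562), 73.63871765136719) ((539.511962890625, -191.8836212158203), 44.87900924682617)
```

View pics/w8.png

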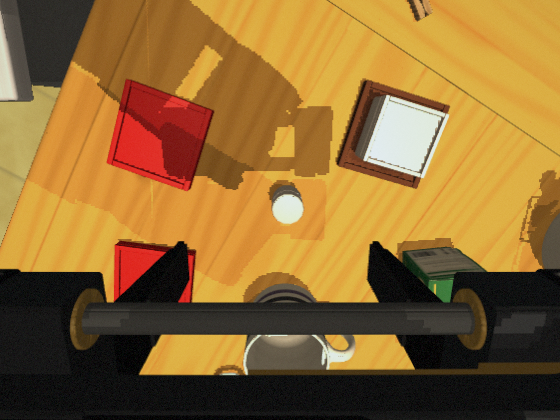

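round_small's lid is at (287,208), as predicted (288,209), and square_large is seated, with its lid at (405,137). Picking round_small.

Scaled: 0.1985 m / 0.75 = 0.2647, -0.018 m / 0.75 = -0.024.

step_arm(
  moves=[
    [-0.024,0.0127,0.0533,0,0,0],
    [-0.024,0.0127,0.12,0,0,0],
    [-0.024,0.0127,0.1867,0,0,0],
    [-0.024,0.0127,0.24,0,0,0],
    [-0.024,0.0127,0.2573,0,0,0],
    [-0.024,0.0127,0.264,0,0,0],
    [-0.024,0.0127,0.2647,0,0,0],
    [-0.024,0.0127,0.2647,0,0,0],
  ],
)

```text
clock: 24.58
position: [0.4342, -0.2644, 0.0159]
ee_rot: [3.14, 0.001, 1.572]
force: [-0.4, 0.1, 0.1]
width: 0.0951
finger_force: 0.0
```

step_arm(
  moves=[
    [0,0,0,0,0,0],
    [0,0,0,0,0,0],
    [0,0,0,0,0,0],
    [0,0,0,0,0,0],
    [0,0,0,0,0,0],
    [0,0,0,0,0,0],
    [0,0,0,0,0,0],
    [0,0,0,0,0,0],
    [0,0,0,0,0,0],
    [0,0,0,0,0,0],
  ],
  hand=1,
)

```text
clock: 25.82
position: [0.4337, -0.264, 0.0148]
ee_rot: [-3.142, -0.0, 1.572]
force: [-0.7, 0.0, -0.5]
width: 0.0324
finger_force: 30.0
```

Scaled: 0.602 m / 0.75 = 0.8027, 0.59 m / 0.75 = 0.7867.

step_arm(
  moves=[
    [0,0,-0.0667,0,0,0],
    [0,0,-0.1333,0,0,0],
    [0,0,-0.2,0,0,0],
    [0.0667,0,-0.24,0,0,0],
    [0.1333,0,-0.24,0,0,0],
    [0.2,0,-0.24,0,0,0],
    [0.2667,0.0133,-0.24,0,0,0],
    [0.3333,0.0267,-0.24,0,0,0],
    [0.4,0.0533,-0.24,0,0,0],
    [0.4667,0.08,-0.24,0,0,0],
    [0.5333,0.1067,-0.24,0,0,0],
    [0.6,0.1333,-0.24,0,0,0],
    [0.6667,0.16,-0.24,0,0,0],
    [0.7333,0.18,-0.24,0,0,0],
    [0.7867,0.186,-0.24,0,0,0],
    [0.8027,0.186,-0.24,0,0,0],
    [0.8027,0.186,-0.24,0,0,0],
    [0.8027,0.186,-0.24,0,0,0],
  ],
)

```text
clock: 28.08
position: [0.5725, 0.3369, 0.1949]
ee_rot: [-3.141, 0.0, 1.571]
force: [-0.0, -0.1, -1.2]
width: 0.0322
finger_force: 30.0
```

step_arm(
  moves=[
    [0.0013,0,0.0533,0,0,0],
    [0.0013,0,0.0867,0,0,0],
    [0.0013,0,0.104,0,0,0],
    [0.0013,0,0.1133,0,0,0],
    [0.0013,0,0.12,0,0,0],
    [0.0013,0,0.124,0,0,0],
    [0.0013,0,0.1253,0,0,0],
    [0.0013,0,0.1253,0,0,0],
    [0.0013,0,0.1253,0,0,0],
  ],
)

```text
clock: 29.2
position: [0.5727, 0.3392, 0.1012]
ee_rot: [3.141, -0.0, 1.572]
force: [-0.9, 0.8, -0.1]
width: 0.0324
finger_force: 30.0
```

Scaled: -0.001 m / 0.75 = -0.0013, 0.0005 m / 0.75 = 0.0007.

step_arm(
  moves=[
    [-0.0013,0,0,0,0,0],
    [-0.0013,0,0.0007,0,0,0],
    [-0.0013,0,0.0007,0,0,0],
  ],
)

```text
clock: 29.58
position: [0.5728, 0.3383, 0.1012]
ee_rot: [3.141, -0.001, 1.572]
force: [-1.6, 1.0, 7.1]
width: 0.0324
finger_force: 30.0
```

Scaled: -0.23 m / 0.75 = -0.3067, -0.2 m / 0.75 = -0.2667.

step_arm(
  moves=[
    [0,0,0,0,0,0],
    [0,0,0,0,0,0],
    [0,0,0,0,0,0],
    [0,0,0,0,0,0],
    [0,0,0,0,0,0],
    [0,0,0,0,0,0],
    [0,0,-0.04,0,0,0],
    [0,0,-0.0933,0,0,0],
    [0,0,-0.1467,0,0,0],
    [-0.08,-0.0267,-0.1467,0,0,0],
    [-0.16,-0.0533,-0.1467,0,0,0],
    [-0.24,-0.1067,-0.1467,0,0,0],
    [-0.2667,-0.1253,-0.1467,0,0,0],
    [-0.3067,-0.1253,-0.1467,0,0,0],
    [-0.3067,-0.1253,-0.1467,0,0,0],
    [-0.3067,-0.1253,-0.1467,0,0,0],
  ],
  hand=0,
)

```text
clock: 31.58
position: [0.479, 0.1084, 0.2104]
ee_rot: [3.141, -0.0, 1.572]
force: [-0.4, -1.1, -0.1]
width: 0.0953
finger_force: 0.0
```

```bash
python3 - <<'E'
from h import *
o=manip.observe(); print(o["position"],np.degrees(o["ee_rot"]),o["force"])
s=manip.snapshot("wrist"); im=s["image"]
hsv=cv2.cvtColor(im,cv2.COLOR_BGR2HSV)
p=proj(s,[(.479,.028,.044)])[0].astype(int); print(p)
t=manip.snapshot("scene"); c=cv2.resize(t["image"][130:240,170:390],None,fx=3,fy=3,interpolation=cv2.INTER_CUBIC)
c=c[:,:560]; h=max(420,len(c)); 
q=proj(t,[(.573,.338,.14)]);print("stack",q)
a,b=int(q[0,0]),int(q[0,1]); d=cv2.resize(t["image"][b-20:b+45,a-35:a+35],(420,390),interpolation=cv2.INTER_CUBIC)
im2=cv2.resize(im,(380,285)); o=np.zeros((420,800,3),np.uint8); o[:285,:380]=im2; o[:390,380:]=d; cv2.imwrite("pics/w9.png",o)
m=((hsv[...,1]<95)&(hsv[...,2]>120)).astype(np.uint8); r=45; u,v=p
w=np.zeros_like(m); w[v-r:v+r,u-r:u+r]=m[v-r:v+r,u-r:u+r]; w=cv2.morphologyEx(w,cv2.MORPH_OPEN,np.ones((3,3)))
c=max(cv2.findContours(w,cv2.RETR_EXTERNAL,cv2.CHAIN_APPROX_NONE)[0],key=cv2.contourArea)
P=onplane(s,c.reshape(-1,2),.044)[:,:2].astype(np.float32)*1000
print(cv2.boundingRect(c),cv2.minAreaRect(P))
E
```

```text
[0.47901861 0.10837737 0.21039197] [ 1.79984088e+02 -1.53320987e-02  9.00439613e+01] [-0.40965632 -1.08963576 -0.11399932]
[278 265]
stack [[229.78232324 115.64264514]]
(254, 242, 50, 46) ((478.74151611328125, 29.03009033203125), (41.68913650512695, 42.15718460083008), 68.50798034667969)
```

View pics/w9.png

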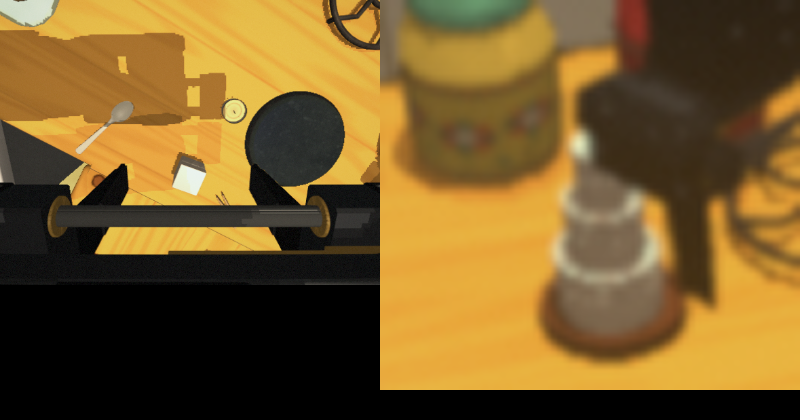

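The round stack stands upright with all three tiers (right crop). square_small's lid is at (278,265) in the wrist view; its size fits (41.7 x 42.2 mm), yaw −21.5°. Picking it.

Scaled: 0.196 m / 0.75 = 0.2613, 0.192 m / 0.75 = 0.256, 21.5 degrees / 90 = 0.2389.

step_arm(
  moves=[
    [-0.0667,0,0,0,0,0.1111],
    [-0.106,0,0.0267,0,0,0.2222],
    [-0.106,0,0.08,0,0,0.2389],
    [-0.106,0,0.1467,0,0,0.2389],
    [-0.106,0,0.2,0,0,0.2389],
    [-0.106,0,0.24,0,0,0.2389],
    [-0.106,0,0.256,0,0,0.2389],
    [-0.106,0,0.2613,0,0,0.2389],
    [-0.106,0,0.2613,0,0,0.2389],
    [-0.106,0,0.2613,0,0,0.2389],
  ],
)

```text
clock: 32.92
position: [0.4794, 0.0285, 0.0152]
ee_rot: [3.14, -0.001, 1.197]
force: [-0.7, -0.9, 0.1]
width: 0.0949
finger_force: 0.0
```

step_arm(
  moves=[
    [0,0,0,0,0,0],
    [0,0,0,0,0,0],
    [0,0,0,0,0,0],
    [0,0,0,0,0,0],
    [0,0,0,0,0,0],
    [0,0,0,0,0,0],
    [0,0,0,0,0,0],
    [0,0,0,0,0,0],
    [0,0,0,0,0,0],
  ],
  hand=1,
)

```text
clock: 34.05
position: [0.4789, 0.0285, 0.0143]
ee_rot: [3.142, -0.0, 1.197]
force: [-0.2, 0.3, -1.2]
width: 0.042
finger_force: 30.0
```

Scaled: -0.12 m / 0.75 = -0.16, -0.1 m / 0.75 = -0.1333, -5.3 degrees / 90 = -0.0589.

step_arm(
  moves=[
    [0,0,-0.0667,0,0,-0.0589],
    [0,0,-0.1333,0,0,-0.0589],
    [0,0,-0.16,0,0,-0.0589],
    [0,0,-0.16,0,0,-0.0589],
    [0,0,-0.16,0,0,-0.0589],
  ],
)

```text
clock: 34.67
position: [0.4784, 0.0285, 0.1334]
ee_rot: [-3.14, 0.0, 1.289]
force: [-0.7, 0.8, -0.9]
width: 0.0421
finger_force: 30.0
```

```bash
python3 - <<'E'
from h import *
from scipy.spatial.transform import Rotation as R
o=manip.observe(); print(np.degrees(o["ee_rot"]),o["position"])
print(R.from_euler("xyz",o["ee_rot"]).inv().apply(np.array([.5437,-.192,.0145+.048+.014])-o["position"]))
E
```

```text
[-1.79919470e+02  1.22412397e-02  7.38632269e+01] [0.4784076  0.02850956 0.13336426]
[-0.19366275  0.1240863   0.05673129]
```

Scaled: -0.1935 m / 0.75 = -0.258, -0.185 m / 0.75 = -0.2467.

step_arm(
  moves=[
    [-0.0533,0.0333,0,0,0,0],
    [-0.1067,0.0667,0,0,0,0],
    [-0.16,0.1,0,0,0,0],
    [-0.2133,0.1333,0,0,0,0],
    [-0.2467,0.16,0,0,0,0],
    [-0.258,0.1653,0,0,0,0],
    [-0.258,0.1653,0.0267,0,0,0],
    [-0.258,0.1653,0.0533,0,0,0],
    [-0.258,0.1653,0.0693,0,0,0],
    [-0.258,0.1653,0.076,0,0,0],
    [-0.258,0.1653,0.076,0,0,0],
    [-0.258,0.1653,0.076,0,0,0],
  ],
)

```text
clock: 36.17
position: [0.5445, -0.1919, 0.0778]
ee_rot: [3.141, 0.0, 1.289]
force: [0.3, -0.4, -1.5]
width: 0.0418
finger_force: 30.0
```

```bash
python3 - <<'E'
from h import *
o=manip.observe(); print(np.degrees(o["ee_rot"]),o["position"],o["force"])
cv2.imwrite("pics/w10.png",manip.snapshot("wrist")["image"][150:400,130:430])
E
```

```text
[1.79951387e+02 3.02235141e-03 7.38687258e+01] [ 0.54447485 -0.19187968  0.07784555] [ 0.26678606 -0.40803059 -1.4988755 ]
```

View pics/w10.png

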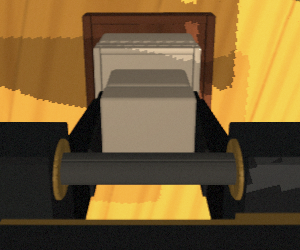

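The small square pot is square to and centred over the large lid (columns ~148–149). Lowering and releasing.

Scaled: 0.0155 m / 0.75 = 0.0207, 0.014 m / 0.75 = 0.0187.

step_arm(
  moves=[
    [0,-0.0007,0.008,0,0,0],
    [0,-0.0007,0.0147,0,0,0],
    [0,-0.0007,0.0187,0,0,0],
    [0,-0.0007,0.0207,0,0,0],
    [0,-0.0007,0.0207,0,0,0],
    [0,-0.0007,0.0207,0,0,0],
  ],
)

```text
clock: 36.98
position: [0.5437, -0.1917, 0.0623]
ee_rot: [3.142, -0.0, 1.289]
force: [-2.9, 0.7, 7.1]
width: 0.0414
finger_force: 30.0
```

Scaled: -0.17 m / 0.75 = -0.2267, -0.14 m / 0.75 = -0.1867.

step_arm(
  moves=[
    [0,0,0,0,0,0],
    [0,0,0,0,0,0],
    [0,0,0,0,0,0],
    [0,0,0,0,0,0],
    [0,0,0,0,0,0],
    [0,0,0,0,0,0],
    [0,0,-0.04,0,0,0],
    [0,0,-0.0933,0,0,0],
    [0,0,-0.16,0,0,0],
    [0,0,-0.2267,0,0,0],
    [0.08,-0.08,-0.2267,0,0,0],
    [0.1333,-0.16,-0.2267,0,0,0],
    [0.1333,-0.1867,-0.2267,0,0,0],
    [0.1333,-0.1867,-0.2267,0,0,0],
    [0.1333,-0.1867,-0.2267,0,0,0],
  ],
  hand=0,
)

```text
clock: 38.85
position: [0.4377, -0.057, 0.2322]
ee_rot: [3.14, -0.0, 1.289]
force: [0.7, -0.7, 0.3]
width: 0.0949
finger_force: 0.0
```

```bash
python3 - <<'E'
from h import *
t=manip.snapshot("scene"); T=manip.snapshot("top")
o=np.zeros((600,800,3),np.uint8)
for i,(s,P) in enumerate([(t,(.573,.338,.07)),(t,(.544,-.192,.05)),(T,(.573,.338,.07)),(T,(.544,-.192,.05))]):
    a,b=proj(s,[P])[0].astype(int); d=cv2.resize(s["image"][b-37:b+38,a-50:a+50],(400,300),interpolation=cv2.INTER_CUBIC)
    o[(i//2)*300:(i//2)*300+300,(i%2)*400:(i%2)*400+400]=d
cv2.imwrite("pics/fin.png",o); q=manip.observe(); print(q["position"],q["force"])
E
```

```text
[ 0.43783161 -0.05734178  0.23176338] [ 0.11889945 -0.75487812  1.13752561]
```

View pics/fin.png

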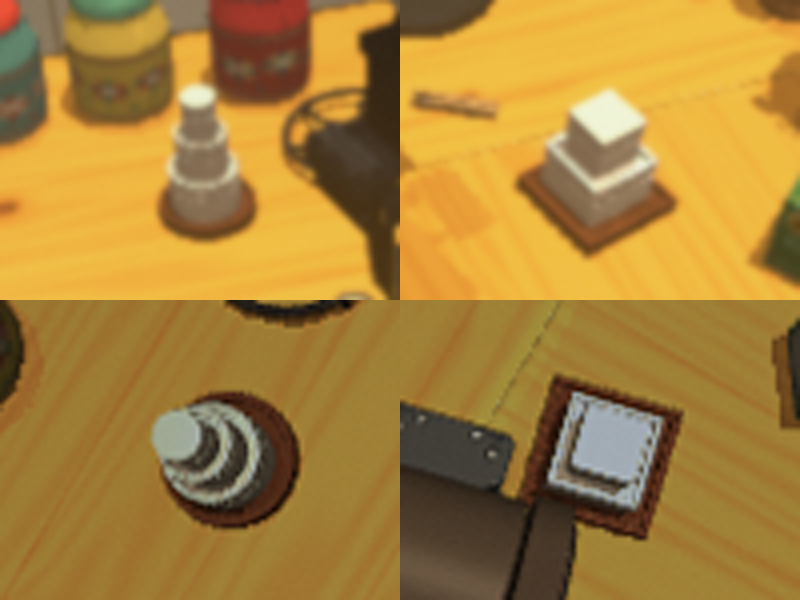

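Both stacks look upright in both views. I check the leaning look of the round one against projected tier centres.

```bash
python3 - <<'E'
from h import *
for n in("scene","top"):
    s=manip.snapshot(n)
    for P in((.573,.338,.07),(.544,-.192,.05)):
        a,b=proj(s,[P])[0].astype(int); print(n,((proj(s,[(P[0],P[1],z) for z in(.015,.054,.092,.130)])-[a-50,b-37])*4).round().tolist())
E
```

```text
scene [[206.0, 197.0], [203.0, 163.0], [200.0, 128.0], [196.0, 92.0]]
scene [[194.0, 182.0], [201.0, 148.0], [208.0, 113.0], [215.0, 76.0]]
top [[226.0, 160.0], [209.0, 152.0], [191.0, 143.0], [173.0, 134.0]]
top [[196.0, 155.0], [202.0, 148.0], [209.0, 141.0], [217.0, 134.0]]
```

All tiers match to within about one pixel. Handing in.

```bash
python3 -c "
from plant import manip
print(manip.finish_job())"
```

```text
the job is handed in; nothing more can be done
None
```

The job is handed in after about 39 s of robot time: both stacks are on their stands, upright and seated in the last pictures and at each placing, with the mug and carton never approached. The hand-in gave no verdict.

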